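# Slide the mat-trimming fence into its notch and bolt it

## Task

On the tatami-trimming jig, push the loose wooden fence board along its two rails towards the bolt, gently and without lifting it, until you feel it drop flat into the notches cut in both rails. Then push the small wooden bolt fully across so that its tongue lies over the edge of the fence and locks it. Leave the hammer, whetstone and pin jar alone, and finish with the hand clear.

Things in the scene. Friction and masses are not known exactly. Their poses are not given: they have to be found in the camera images.
- jig: Fixed wooden jig, 300 (x) x 400 (y) mm, level; origin at the centre of its underside. Two rails run along its y at x = 95 to 128 mm either side, tops 38 mm above the table, each with an outer lip 46 mm high. Between them lies a straw mat, top at 24 mm, where fingertips can reach down behind the fence. A block (70 mm in x, y = +100 to +185 mm, top at 50 mm) carries the bolt.
- notch (a point): Fixed on the jig, 60 mm from its origin towards +y, 31 mm above the table: centre of the notch floor, half-way between the rails. Both rails have the same notch here, 64 mm long in y, 7 mm deep, with square ends. Axes as the jig's. The seated fence's origin lies here.
- fence: Loose pale wooden board, 250 (x) x 60 (y) x 18 (z) mm, 0.2 to 0.4 kg, lying flat across both rails, 3 mm play at each end; origin at the centre of its underside. Starts 100 to 190 mm from the notch on the jig's -y side; a few newtons slide it to +y. Over the notch it drops 7 mm (leading edge may dip first), its top from 56 to 49 mm above the table, and is stopped by the notch ends, 2 mm play.
- fence_top (a point): Centre of the fence's top face, 18 mm above its origin. Two round-headed marking pins, 58 mm high with 20 mm heads, stand in the fence 105 mm from here on either side along its x; between them its top and its long sides are free.
- bolt (a joint): Travel of the bolt in m along the jig's -y: 0 = open, 0.042 = its stop, fully across. Starts at 0 to 0.008 and stays where it is left; 2 to 4 N moves it. Its tongue (40 mm wide, 9 mm thick, underside 51 mm above the table) passes over the seated fence and then overlaps it by about 27 mm, but is blocked by a fence that has not dropped.
- post (a point): On the bolt: centre of its upright thumb post, a dark wooden plate 40 mm in jig x, 16 mm in jig y, from 60 to 94 mm above the table (this point is at 80 mm). To lock, push its far side (jig +y) towards jig -y. Behind the post 7 mm of the tongue sticks out, top at 60 mm above the table. Axes as the jig's.
- hammer: Bystander: hammer, some 260 mm long, lying on the table to the left of the jig, its head towards the robot.
- whetstone: Bystander: whetstone on its wooden holder, 210 x 75 x 42 mm, lying to the right of the jig.
- pin_jar: Bystander: glass jar with steel lid, 64 mm across, 85 mm high, standing on the table beyond the jig, at its left.

How it is judged:
On the way, in this order (a step that is already met when the one before it is completed fails the run):
1. the fence has dropped flat into both notches, with the bolt still open (z of fence in the frame of notch between -0.003 and 0.0025 m and y of fence in the frame of notch between -0.005 and 0.005 m and angle between fence's own z axis and vertical below 0.03 rad and angle between the x axis of fence and the x axis of jig, either way round below 0.05 rad and value of joint bolt below 0.02 m), for 0.2 s.
2. the bolt is pushed across over the fence (value of joint bolt above 0.036 m), for 0.2 s.
At the end, for the whole second after the job is handed in: The fence lies at rest, flat in both notches (underside within 2.5 mm of the notch floor, centred within 5 mm along the rails, level within 0.03 rad, square within 0.05 rad), and the bolt is pushed at least 36 of its 42 mm across it (z of fence in the frame of notch between -0.003 and 0.0025 m and y of fence in the frame of notch between -0.005 and 0.005 m and angle between fence's own z axis and vertical below 0.03 rad and angle between the x axis of fence and the x axis of jig, either way round below 0.05 rad and value of joint bolt above 0.036 m and linear speed of fence below 0.01 m/s); the robot touches nothing.
It fails at once if the fence is lifted off its rails (underside centre above 50 mm) (height (world z) of fence above 0.05 m).
It fails at once if the fence is tipped up (angle between fence's own z axis and vertical above 0.6 rad).
It fails at once if the fence is rammed (more than 50 N) (contact force between the fingers and fence above 50 N).
It fails at once if the hammer, whetstone or pin jar is moved (over 30 mm) (distance of any of hammer, whetstone, pin_jar from where it was at the start of the episode above 0.03 m).
It also fails if it takes over 48 s, if anything falls off the work surface, if the arm or the gripper's body presses on something with over 40 N, if the wrist force passes 120 N, or if a joint passes its speed limit or range.

## Robot

A 7-joint arm with a two-finger parallel gripper is mounted at the origin on the work surface. World frame = base frame: x ahead of the robot, y to its left, z up, the work surface at z = 0. Lengths are in m, angles in rad, forces in N, time in s.
With the tool pointing down it reaches from about 0.425 to 0.875 m from the base axis. Payload 4.7 kg.
Tool frame: the origin (TCP) lies on the centre line of the jaws, within the pads' length; the fingertips stand ahead of it and the grasp point (between the pads) lies 2 mm behind it (nose_length is the z of the fingertips in the tool frame, in m); z points along the fingers, y is the line along which they close (so a half turn about z gives the same grasp; the last joint's range is limited). The gripper opens to 87 mm and grips with 3 to 60 N. Pads are 19 mm wide; open, the fingers measure 117 mm over their backs; the gripper's body (75 mm by 190 mm) begins 51 mm behind the grasp point.
Start: joints at [-1.105, 0.321, -0.07, 1.45, 0.023, 1.371, -0.057], TCP at [0.284, 0.585, 0.203] pointing down, gripper open.
Joint ranges: [-2.86, 2.86], [-0.3, 2.09], [-1.38, 1.24], [0.06, 2.45], [-1.56, 4.7], [0.09, 2.05], [-2.69, 2.69]. Speed limits (rad/s): [2.57, 2.57, 3.14, 3.14, 3.14, 3.14, 3.14].

## Interface

Orientations are given as a rotation vector (axis times angle).
In Python, from bench import * gives the robot as it stands.
- The arm moves only by the tool send_rows, never from a script. Its arguments are lists of equal length, an entry for each row: "xyz": the shift along the tool's x, y, z in mm, a list of three; "dr": the turn, a rotation vector about the tool's x, y, z in rad, a list of three. A call has exactly 10 rows; each row is the pose to reach, as a shift and turn from the pose commanded when the call began, along the tool's axes at that moment; what a row does not reach only later rows make up. A row lasts 1/12 s, in which the tool goes at most 41.7 mm and 7.16 degrees, less where a joint would pass 70% of its speed; a pose out of reach is approached as far as the arm can. A call with a gripper value outside its range is refused whole. "jaw" is the finger opening in mm, from 0 to 87, set as the call begins (left out, the last holds). The fingers move at their own pace and stop on an object; "grip_force" is the grip in N (left out, the last holds). Time passes only in rows, so rows that repeat a pose let the fingers close, or fill a call up. It gives the time, the measured TCP pose, the force, the opening and the grip force at its end, in the units of the state.
- get_state(): the state, without advancing time (a new reading comes with each control period).
- get_image(name): name is "scene" or "top" or "wrist"; returns the picture (420x560x3 uint8, red, green, blue); there is no depth.
- calibration(name): a dict with "vfov" (degrees; the focal length in pixels is half the picture's height over the tangent of half this angle, whatever the lens; pixels are square), "cx", "cy" (the principal point, pixels), "rvec" (rotation vector, rad) and "tvec" (3), from world to camera coordinates, as OpenCV has them; the wrist camera has in their place "hand_eye" (4x4, takes a point from camera to tool coordinates, whose origin is the TCP and whose axes are the flange's). Camera axes: x right, y down, z forward; pixel columns grow to the right and rows downward; lengths in m; the calibration is good to about 2 mm. A picture is of the moment at which its call begins: read the wrist's pose just before it. calibration takes no time and is no camera call.
- close_job(): hands the job in; it is judged then, once.
The state is a dict: "time": time; "joint_positions": joint angles; "qd": joint speeds; "joint_torque": joint torques, N m; "position": TCP position; "tool_rot": TCP orientation; "ft_force": force on the tool from outside, world axes, zero at the start; "torque": the same for the moment, N m; "grip_width": opening from 0.0 (shut) to 1.0 (fully open); "grip_force": force on a finger pad.
Only numpy, scipy, OpenCV 4.12 (cv2) and the standard library are available. Lean on these libraries where they do the work, as an engineer would, in place of code of your own. Each camera call takes 0.05 s, during which the arm holds its last target. There are 200 camera calls.

## Working session

There is one attempt and no reset: what is moved stays moved. The work goes in short steps, Python scripts to look and compute and a tool call to move; the robot and the scene stay as the last step left them, time stands still between calls to the robot, and variables do not carry over. Pictures are saved under pics/ and viewed, at most 10 in all, crops included, and the job is handed in when it is done.

Besides the shell and the picture viewer there is one more tool, called after "Emit:" as name(argument=value, ...), one argument or row to a line, values as JSON. send_rows: Moves the arm, as the interface text tells. Its arguments: {"type":"object","properties":{"xyz":{"type":"array"},"dr":{"type":"array"},"jaw":{"type":"number"},"grip_force":{"type":"number"}},"required":["xyz","dr"]}

```bash
mkdir -p pics
python3 - <<'E'
from bench import *
import cv2
s=get_state();print(s)
for n in("top","scene"):
    cv2.imwrite(f"pics/{n}.png",get_image(n)[:,:,::-1]);print(n,calibration(n))
print(calibration("wrist"))
try: print(nose_length)
except Exception as e: print(e)
E
ls
```

```text
{'time': 0.0, 'joint_positions': array([-1.10488747,  0.32179426, -0.07009614,  1.45164646,  0.02262791,
        1.37076843, -0.0568942 ]), 'qd': array([ 0.00084822, -0.00034918, -0.00112127,  0.00361839, -0.00102052,
        0.00048712, -0.00116909]), 'joint_torque': array([-9.25181621e-05, -4.91290355e+01, -4.03938163e-01, -3.12535357e+01,
       -6.38991455e-02,  4.35043126e-02,  1.61485837e-04]), 'position': array([0.28358789, 0.58424558, 0.20179462]), 'tool_rot': array([-7.03533165e-01, -3.06150297e+00,  2.83632827e-03]), 'ft_force': array([-1.01288965, -0.55532311, -0.52060522]), 'torque': array([-0.01698963,  0.00165972, -0.02115977]), 'grip_force': 0.0, 'grip_width': 1.0005929186351994}
top {'vfov': 42.92252890778628, 'cx': 273.29113669553544, 'cy': 208.83080487088193, 'rvec': array([ 2.11126355, -2.11552245,  0.2071192 ]), 'tvec': array([-6.45366694e-04,  6.17088614e-01,  1.53563335e+00])}
scene {'vfov': 49.13979600840797, 'cx': 274.77534414403516, 'cy': 211.48389627340688, 'rvec': array([ 0.95273441,  2.37194491, -1.1958114 ]), 'tvec': array([ 0.43916694, -0.1856285 ,  1.65361556])}
{'vfov': 61.95553101179116, 'cx': 279.7860336876649, 'cy': 211.7995154124809, 'hand_eye': array([[-3.12562680e-04, -9.68714699e-01, -2.48176820e-01,
         6.79669036e-02],
       [ 9.99999947e-01, -2.79401469e-04, -1.68840719e-04,
         8.71535841e-05],
       [ 9.42175187e-05, -2.48176860e-01,  9.68714735e-01,
        -1.80776597e-01],
       [ 0.00000000e+00,  0.00000000e+00,  0.00000000e+00,
         1.00000000e+00]])}
0.017
pics
```

View pics/top.png

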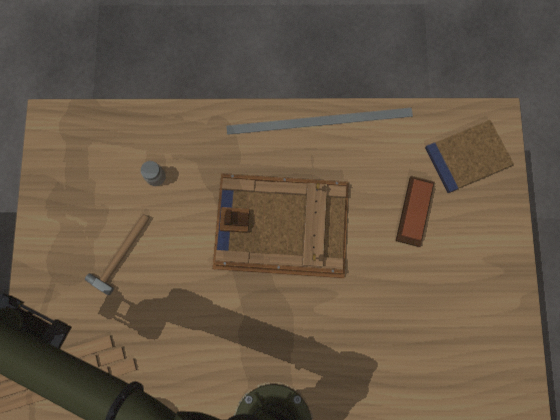

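View pics/scene.png

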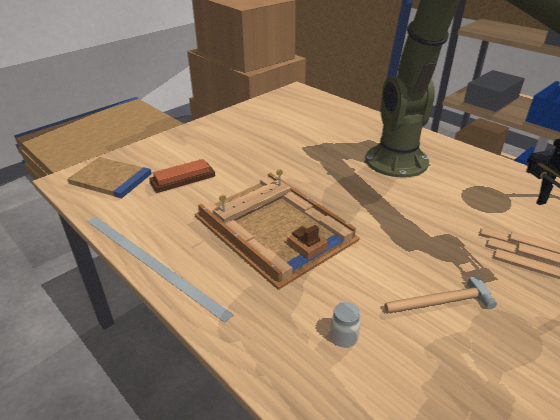

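The top view shows the jig with corners at about (221,175), (349,180), (346,276) and (214,270). The fence is on the right at about (316,224), the post on the left at about (236,220), and jig +y points left in the image. I'll zoom in.

```bash
cat > h.py <<'E'
import numpy as np, cv2
from bench import *
from scipy.spatial.transform import Rotation as R
def cam(n,s=None):
    c=calibration(n); f=210/np.tan(np.radians(c["vfov"])/2)
    K=np.array([[f,0,c["cx"]],[0,f,c["cy"]],[0,0,1]])
    if n=="wrist":
        T=np.eye(4);T[:3,:3]=R.from_rotvec(s["tool_rot"]).as_matrix();T[:3,3]=s["position"]
        T=T@c["hand_eye"]
        return K,T[:3,:3],T[:3,3]
    Rm=R.from_rotvec(c["rvec"]).as_matrix()
    return K,Rm.T,-Rm.T@c["tvec"]
def cast(C,uv,z):
    K,Rw,o=C; d=Rw@np.linalg.inv(K)@np.array([uv[0],uv[1],1.]); return o+d*(z-o[2])/d[2]
def proj(C,p):
    K,Rw,o=C; q=K@(Rw.T@(np.array(p)-o)); return q[:2]/q[2]
E
python3 - <<'E'
from h import *
im=cv2.imread("pics/top.png")[160:290,200:360]
cv2.imwrite("pics/topz.png",cv2.resize(im,None,fx=4.5,fy=4.5,interpolation=cv2.INTER_CUBIC))
C=cam("top")
for uv in [(221.5,175),(349.5,180),(346.5,277),(214,270)]: print(cast(C,uv,.04))
print(cast(C,(316,224),.056),cast(C,(236,220),.08))
E
```

```text
[0.72815459 0.15731803 0.04      ]
[ 0.71115218 -0.23545525  0.04      ]
[ 0.41550664 -0.21776413  0.04      ]
[0.43689092 0.17436633 0.04      ]
[ 0.57180996 -0.12924468  0.056     ] [0.58016177 0.10791309 0.08      ]
```

View pics/topz.png

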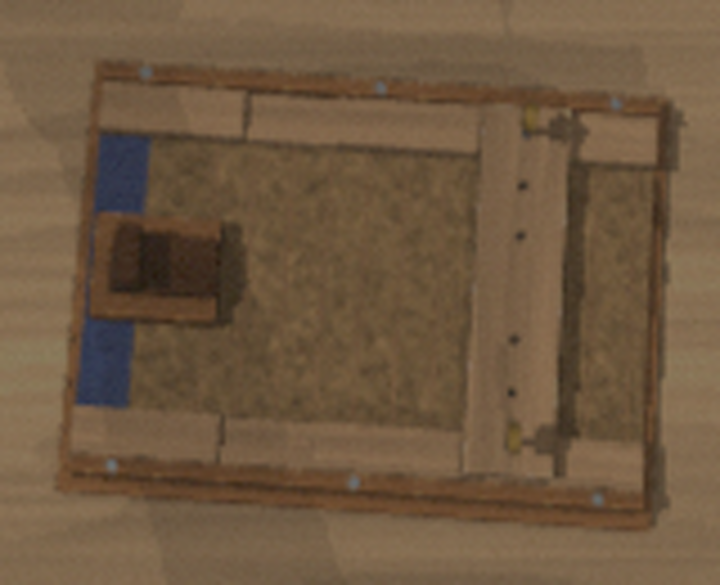

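```bash
cat >> h.py <<'E'
JYAW=-0.052
def Rt(tilt=0,yaw=None):
    "tool x along jig +y, tool y along jig +x, z down; tilt>0 leans the hand back to jig -y"
    y=JYAW if yaw is None else yaw
    B=np.column_stack([[-np.sin(y),np.cos(y),0],[np.cos(y),np.sin(y),0],[0,0,-1]])
    return B@R.from_euler("y",tilt).as_matrix()
def go(p,Rm,s=None):
    s=s or get_state();R0=R.from_rotvec(s["tool_rot"]).as_matrix()
    print("xyz mm",np.round(R0.T@(np.array(p)-s["position"])*1000,1),"dr",np.round(R.from_matrix(R0.T@Rm).as_rotvec(),4))
E
python3 - <<'E'
from h import *
go((.56,-.09,.25),Rt()); go((.48,.25,.24),Rt())
E
```

```text
xyz mm [-543.  -486.1  -47.3] dr [-1.5000e-03  1.1000e-03  1.1711e+00]
xyz mm [-322.7 -215.1  -37.7] dr [-1.5000e-03  1.1000e-03  1.1711e+00]
```

Emit:
send_rows(
  xyz=[
    [-32, -21, -4],
    [-64, -43, -8],
    [-97, -64, -11],
    [-129, -86, -15],
    [-161, -107, -19],
    [-194, -129, -23],
    [-226, -150, -26],
    [-258, -172, -30],
    [-290, -193, -34],
    [-322, -215, -38],
  ],
  dr=[
    [0, 0, 0.117],
    [0, 0, 0.234],
    [0, 0, 0.351],
    [0, 0, 0.468],
    [0, 0, 0.585],
    [0, 0, 0.702],
    [0, 0, 0.819],
    [0, 0, 0.936],
    [0, 0, 1.053],
    [0, 0, 1.171],
  ],
)

```text
time: 0.93
position: [0.48, 0.249, 0.2408]
tool_rot: [-2.284, -2.156, 0.0]
ft_force: [0.8, -0.3, -0.7]
grip_width: 1.001
grip_force: 0.0
```

Run:
```python
from h import *
s=get_state();print(s["time"],s["position"]);go((.56,-.09,.25),Rt())
```

```text
0.9333 [0.48000994 0.24898449 0.24078223]
xyz mm [-333.8   99.4   -9.3] dr [-0.0004 -0.     -0.0056]
```

Emit:
send_rows(
  xyz=[
    [-36, 11, -1],
    [-73, 22, -2],
    [-110, 33, -3],
    [-147, 44, -4],
    [-184, 55, -5],
    [-221, 66, -6],
    [-258, 77, -7],
    [-296, 88, -8],
    [-334, 99, -9],
    [-334, 99, -9],
  ],
  dr=[
    [0, 0, 0],
    [0, 0, 0],
    [0, 0, 0],
    [0, 0, 0],
    [0, 0, 0],
    [0, 0, 0],
    [0, 0, 0],
    [0, 0, 0],
    [0, 0, 0],
    [0, 0, 0],
  ],
)

```text
time: 1.77
position: [0.5608, -0.0987, 0.2501]
tool_rot: [2.289, 2.145, -0.006]
ft_force: [-1.7, -1.3, 0.1]
grip_width: 1.0
grip_force: 0.0
```

Run:
```python
from h import *
s=get_state();im=get_image("wrist");cv2.imwrite("pics/w1.png",im[:,:,::-1])
np.save("w1.npy",np.r_[s["position"],s["tool_rot"]]);print(s["position"],s["tool_rot"])
```

```text
[ 0.56076472 -0.09868653  0.25008881] [ 2.2886877   2.14497906 -0.00557941]
```

View pics/w1.png

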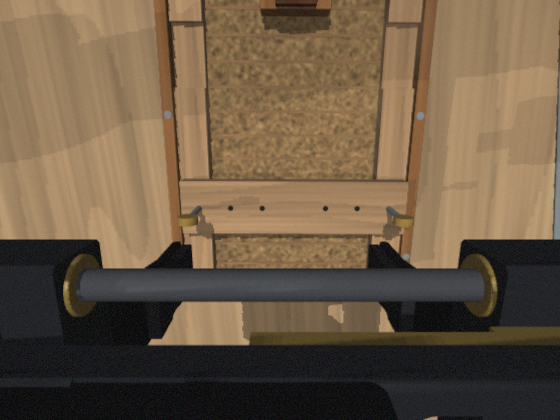

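The wrist view shows the fence spanning columns 181–409. Its far top edge is at row 181 and its near edge at row 234. The pins are at (188,219) and (402,219), the notch ends on the rails at rows ~88 and ~22, and the rail lips lie outside columns 175 and 417.

Run:
```python
from h import *
v=np.load("w1.npy");C=cam("wrist",dict(position=v[:3],tool_rot=v[3:]))
P=lambda u,w,z:print((u,w),np.round(cast(C,(u,w),z),4))
print("fence far L/R, near L/R");[P(*a) for a in[(181,181,.056),(409,181,.056),(181,234,.056),(409,234,.056)]]
print("notch near/far, L,R");[P(*a) for a in[(193,88,.038),(400,88,.038),(187,22,.038),(405,22,.038)]]
print("lips inner top");[P(*a) for a in[(167,20,.046),(426,20,.046),(176,180,.046),(412,180,.046)]]
print("screws");[P(*a) for a in[(167,115,.046),(420,116,.046)]]
g=cv2.cvtColor(cv2.imread("pics/w1.png"),cv2.COLOR_BGR2GRAY).astype(float)
for c in(215,300,370):print(c,[int(x) for x in g[170:245,c-4:c+5].mean(1)])
```

```text
fence far L/R, near L/R
(181, 181) [ 0.4543 -0.0868  0.056 ]
(409, 181) [ 0.7004 -0.1029  0.056 ]
(181, 234) [ 0.4461 -0.1466  0.056 ]
(409, 234) [ 0.7022 -0.1634  0.056 ]
notch near/far, L,R
(193, 88) [0.4753 0.0087 0.038 ]
(400, 88) [ 0.6946 -0.0055  0.038 ]
(187, 22) [0.4773 0.0721 0.038 ]
(405, 22) [0.6983 0.0578 0.038 ]
lips inner top
(167, 20) [0.4596 0.0731 0.046 ]
(426, 20) [0.7163 0.0564 0.046 ]
(176, 180) [ 0.446  -0.0868  0.046 ]
(412, 180) [ 0.7074 -0.1039  0.046 ]
screws
(167, 115) [ 0.4462 -0.0172  0.046 ]
(420, 116) [ 0.7137 -0.0356  0.046 ]
215 [94, 95, 93, 89, 89, 89, 92, 98, 93, 84, 84, 127, 146, 150, 150, 145, 139, 136, 136, 138, 136, 133, 127, 127, 133, 135, 135, 134, 136, 137, 138, 138, 139, 135, 131, 125, 117, 114, 118, 129, 137, 141, 142, 140, 139, 143, 147, 148, 148, 147, 145, 142, 145, 149, 147, 140, 139, 138, 136, 133, 131, 126, 126, 96, 69, 64, 62, 64, 69, 76, 96, 100, 96, 97, 93]
300 [118, 125, 127, 125, 118, 113, 111, 111, 110, 90, 81, 104, 124, 131, 132, 131, 130, 132, 132, 133, 133, 132, 131, 133, 137, 138, 139, 136, 138, 139, 138, 131, 127, 128, 130, 134, 132, 133, 135, 137, 140, 140, 138, 136, 134, 132, 134, 140, 146, 147, 145, 142, 146, 150, 151, 151, 148, 147, 148, 148, 149, 146, 143, 117, 84, 73, 69, 69, 92, 108, 110, 110, 107, 112, 115]
370 [104, 106, 108, 108, 104, 97, 94, 93, 94, 84, 78, 84, 117, 124, 127, 132, 134, 134, 131, 130, 130, 133, 136, 136, 137, 137, 137, 135, 137, 140, 141, 142, 142, 145, 144, 138, 130, 127, 130, 133, 137, 138, 137, 134, 132, 136, 139, 144, 146, 148, 147, 141, 135, 134, 134, 133, 132, 133, 136, 141, 144, 143, 142, 132, 96, 83, 90, 96, 102, 104, 105, 106, 105, 106, 76]
```

```bash
sed -i 's/JYAW=-0.052/JYAW=-0.062/' h.py
python3 - <<'E'
from h import *
go((.572,-.190,.13),Rt(.262));go((.572,-.190,.057),Rt(.262))
E
```

```text
xyz mm [-94.8  17.2 120. ] dr [-2.000e-04  2.647e-01  6.000e-04]
xyz mm [-94.7  17.2 193. ] dr [-2.000e-04  2.647e-01  6.000e-04]
```

Emit:
send_rows(
  xyz=[
    [-32, 6, 10],
    [-64, 12, 25],
    [-95, 17, 50],
    [-95, 17, 80],
    [-95, 17, 110],
    [-95, 17, 140],
    [-95, 17, 165],
    [-95, 17, 185],
    [-95, 17, 193],
    [-95, 17, 193],
  ],
  dr=[
    [0, 0.088, 0],
    [0, 0.177, 0],
    [0, 0.265, 0],
    [0, 0.265, 0],
    [0, 0.265, 0],
    [0, 0.265, 0],
    [0, 0.265, 0],
    [0, 0.265, 0],
    [0, 0.265, 0],
    [0, 0.265, 0],
  ],
)

```text
time: 2.65
position: [0.5718, -0.1816, 0.0544]
tool_rot: [-2.132, -2.026, -0.281]
ft_force: [-0.4, 0.3, 0.6]
grip_width: 1.003
grip_force: 0.0
```

Run:
```python
from h import *
s=get_state();print(s["position"],s["ft_force"]);d=np.array([.062,.998,0])
p=np.array([.572,-.190,.057]);go(p,Rt(.262))
for L in(.01,.1,.16): go(p+L*d,Rt(.262))
im=get_image("scene");cv2.imwrite("pics/s2.png",cv2.resize(im[140:300,180:380,::-1],None,fx=3.5,fy=3.5))
```

```text
[ 0.57176652 -0.18155051  0.05442227] [-0.42567152  0.31553083  0.59186941]
xyz mm [-7.4  0.6 -4.7] dr [-0.0075 -0.0048  0.0098]
xyz mm [ 2.2  0.8 -2.1] dr [-0.0075 -0.0048  0.0098]
xyz mm [89.   1.8 21.7] dr [-0.0075 -0.0048  0.0098]
xyz mm [146.9   2.5  37.5] dr [-0.0075 -0.0048  0.0098]
```

View pics/s2.png

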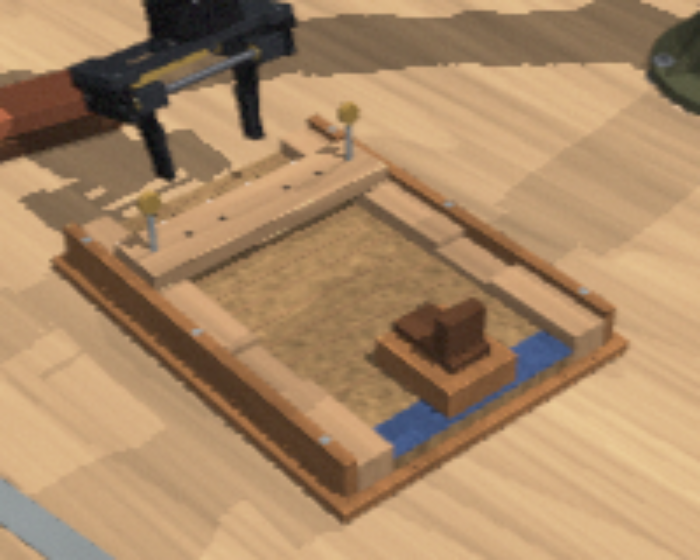

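The scene crop shows the open hand just behind the fence, with its tips at about (165,175) and (255,135). I'll check that height and gap by projecting the expected points.

Run:
```python
from h import *
s=get_state();Rm=R.from_rotvec(s["tool_rot"]).as_matrix();C=cam("scene")
q=lambda p:np.round((proj(C,p)-[180,140])*3.5)
for t in[(0,-.05,.017),(0,.05,.017)]:
    p=s["position"]+Rm@np.array(t);print("tip",p.round(4),q(p))
print("fence rear ctr",q((.574,-.155,.056)),"L/R",q((.4461,-.1466,.056)),q((.7022,-.1634,.056)))
print(s["position"],s["qd"].round(3))
```

```text
tip [ 0.5232 -0.1754  0.04  ] [263. 169.]
tip [ 0.6231 -0.1805  0.0398] [173. 212.]
fence rear ctr [234. 186.] L/R [346. 134.] [110. 244.]
[ 0.57295096 -0.18237653  0.05632212] [ 0.    -0.03   0.018 -0.036  0.001  0.005  0.   ]
```

Run:
```python
from h import *
s=get_state();im=get_image("wrist");cv2.imwrite("pics/w2.png",im[:,:,::-1])
C=cam("wrist",s);Rm=R.from_rotvec(s["tool_rot"]).as_matrix()
for t in[(0,-.05,.017),(0,.05,.017),(.0095,-.0435,.017),(0,-.0435,-.02)]:print(t,proj(C,s["position"]+Rm@np.array(t)).round())
print("fence rear",proj(C,(.574,-.155,.056)))
```

```text
(0, -0.05, 0.017) [197. 239.]
(0, 0.05, 0.017) [364. 239.]
(0.0095, -0.0435, 0.017) [207. 224.]
(0, -0.0435, -0.02) [192. 263.]
fence rear [279.93394396 199.23347447]
```

View pics/w2.png

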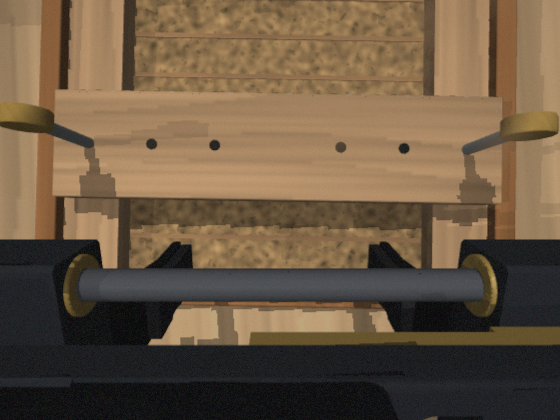

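The hand's tips look higher in both views than nose_length suggests. A slow forward move with force feedback will settle it.

Run:
```python
from h import *
s=get_state();d=np.array([.062,.998,0]);p=np.array([.572,-.190,.057])
for L in(.01,.04): go(p+L*d,Rt(.262),s)
print(s["position"],s["ft_force"].round(2))
```

```text
xyz mm [ 2.7 -1.3  1.3] dr [-0.0021 -0.0032  0.0107]
xyz mm [31.7 -1.   9.2] dr [-0.0021 -0.0032  0.0107]
[ 0.57379587 -0.18308672  0.05758254] [-0.11  0.42  0.41]
```

Emit:
send_rows(
  xyz=[
    [3, -1, 1],
    [6, -1, 2],
    [9, -1, 2.5],
    [12, -1, 3.5],
    [15, -1, 4],
    [18, -1, 5],
    [21, -1, 6],
    [24, -1, 7],
    [27, -1, 8],
    [29, -1, 8],
  ],
  dr=[
    [0, 0, 0.01],
    [0, 0, 0.01],
    [0, 0, 0.01],
    [0, 0, 0.01],
    [0, 0, 0.01],
    [0, 0, 0.01],
    [0, 0, 0.01],
    [0, 0, 0.01],
    [0, 0, 0.01],
    [0, 0, 0.01],
  ],
)

```text
time: 3.58
position: [0.5737, -0.1529, 0.0565]
tool_rot: [-2.145, -2.017, -0.283]
ft_force: [-0.4, 0.3, 0.7]
grip_width: 0.999
grip_force: 0.0
```

Run:
```python
from h import *
s=get_state();im=get_image("wrist");cv2.imwrite("pics/w3.png",im[:,:,::-1])
g=cv2.cvtColor(im,cv2.COLOR_RGB2GRAY).astype(float)
print(s["position"],s["ft_force"]); C=cam("wrist",s)
for c in(240,280,340):
    d=np.diff(g[60:240,c-5:c+6].mean(1)); k=[60+np.argmax(d[:80]),60+100+np.argmin(d[100:])]
    print(c,k,[cast(C,(c,r+.5),.056).round(4) for r in k])
```

```text
[ 0.57367529 -0.15289318  0.05653076] [-0.35135571  0.29933892  0.69834511]
240 [np.int64(84), np.int64(230)] [array([ 0.5568, -0.0607,  0.056 ]), array([ 0.552 , -0.1414,  0.056 ])]
280 [np.int64(84), np.int64(235)] [array([ 0.579 , -0.0621,  0.056 ]), array([ 0.5738, -0.1455,  0.056 ])]
340 [np.int64(124), np.int64(194)] [array([ 0.6107, -0.0863,  0.056 ]), array([ 0.6082, -0.125 ,  0.056 ])]
```

View pics/w3.png

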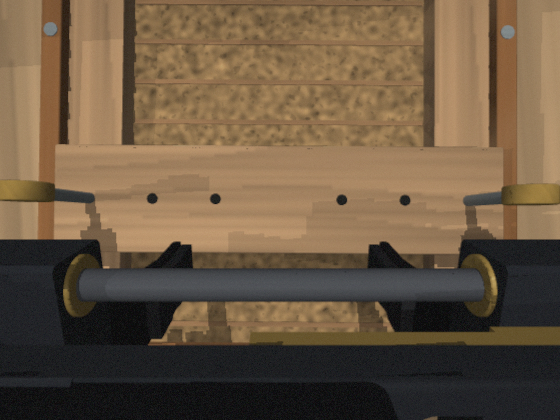

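No contact: the fence did not move, and in the image the tips (row 243) overlap the fence's rear edge (row 252). So the tips do sit higher than the TCP suggests. I'll back off, then check what length the scene view implies.

Run:
```python
from h import *
import bench
print([n for n in dir(bench) if not n.startswith("_")])
C=cam("scene");Rm=Rt(.262);p=np.array([.5730,-.1824,.0563])
for z in(.017,-.02,-.053):print(z,[((proj(C,p+Rm@np.array([0,y,z]))-[180,140])*3.5).round() for y in(-.05,.05)])
s=get_state();print(s["joint_positions"].round(3))
```

```text
['MotionError', 'calibration', 'close_job', 'get_image', 'get_state', 'nose_length']
0.017 [array([263., 170.]), array([172., 212.])]
-0.02 [array([255., 132.]), array([162., 173.])]
-0.053 [array([247.,  97.]), array([154., 138.])]
[-0.114  0.438  0.615  1.718 -0.524  1.224  0.631]
```

Emit:
send_rows(
  xyz=[
    [-5, 0, -1.5],
    [-10, 0, -3],
    [-15, 0, -4],
    [-20, 0, -5],
    [-25, 0, -7],
    [-29, 0, -8],
    [-33, 0, -9],
    [-35, 0, -9],
    [-35, 0, -9],
    [-35, 0, -9],
  ],
  dr=[
    [0, 0.02, 0],
    [0, 0.04, 0],
    [0, 0.06, 0],
    [0, 0.08, 0],
    [0, 0.1, 0],
    [0, 0.12, 0],
    [0, 0.14, 0],
    [0, 0.14, 0],
    [0, 0.14, 0],
    [0, 0.14, 0],
  ],
)

```text
time: 4.47
position: [0.5716, -0.1895, 0.0561]
tool_rot: [-2.064, -1.939, -0.421]
ft_force: [1.1, 1.1, 0.2]
grip_width: 1.0
grip_force: 0.0
```

Tool z ≈ -0.02 matches the tips seen in the scene exactly, so the open fingers are retracted. Closing partway may extend them.

Emit:
send_rows(
  xyz=[
    [0, 0, 0],
    [0, 0, 0],
    [0, 0, 0],
    [0, 0, 0],
    [0, 0, 0],
    [0, 0, 0],
    [0, 0, 0],
    [0, 0, 0],
    [0, 0, 0],
    [0, 0, 0],
  ],
  dr=[
    [0, 0, 0],
    [0, 0, 0],
    [0, 0, 0],
    [0, 0, 0],
    [0, 0, 0],
    [0, 0, 0],
    [0, 0, 0],
    [0, 0, 0],
    [0, 0, 0],
    [0, 0, 0],
  ],
  jaw=40,
)

```text
time: 5.3
position: [0.5715, -0.1897, 0.0563]
tool_rot: [-2.064, -1.939, -0.421]
ft_force: [0.3, -0.5, -0.6]
grip_width: 0.468
grip_force: 0.0
```

Run:
```python
from h import *
s=get_state();im=get_image("wrist")
sc=get_image("scene")[140:300,180:380]
a=im[150:400,100:460];b=cv2.resize(sc,None,fx=2,fy=2)
out=np.zeros((330,770,3),np.uint8);out[:250,:360]=a;out[:320,366:766]=b
cv2.imwrite("pics/w4.png",out[:,:,::-1])
C=cam("scene");Rm=R.from_rotvec(s["tool_rot"]).as_matrix();p=s["position"];W=cam("wrist",s)
print(p,s["tool_rot"],s["ft_force"].round(1))
for z in(.017,-.02,-.053):print(z,[((proj(C,p+Rm@np.array([0,y,z]))-[180,140])*2+[366,0]).round() for y in(-.03,.03)],[(proj(W,p+Rm@np.array([x,-.02,z]))-[100,150]).round() for x in(0,.0095)])
```

```text
[ 0.57153261 -0.18967508  0.05626005] [-2.06401909 -1.93934773 -0.42123808] [ 0.3 -0.5 -0.6]
0.017 [array([505., 100.]), array([474., 114.])] [array([147.,  89.]), array([147.,  74.])]
-0.02 [array([498.,  78.]), array([466.,  92.])] [array([140., 113.]), array([140.,  95.])]
-0.053 [array([492.,  58.]), array([460.,  71.])] [array([131., 145.]), array([130., 123.])]
```

View pics/w4.png

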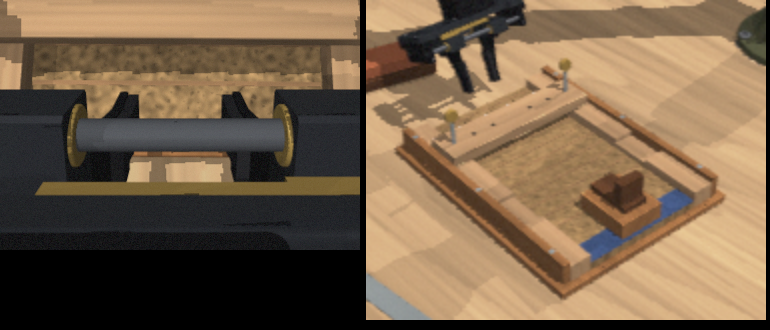

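Both views put the tips at tool z ≈ -0.021, so the whole hand sits 38 mm behind the reported TCP. I'll lower by that amount and watch the force.

Run:
```python
from h import *
s=get_state();d=np.array([.062,.998,0]);p=np.array([.5725,-.180,.020])
go(p,Rt(.3),s)
```

```text
xyz mm [-5.4  0.4 37.1] dr [-0.0025 -0.105  -0.0006]
```

Emit:
send_rows(
  xyz=[
    [-1, 0, 5],
    [-2, 0, 10],
    [-3, 0, 15],
    [-4, 0, 20],
    [-5, 0, 25],
    [-5, 0, 30],
    [-5, 0, 34],
    [-5, 0, 37],
    [-5, 0, 37],
    [-5, 0, 37],
  ],
  dr=[
    [0, -0.02, 0],
    [0, -0.04, 0],
    [0, -0.06, 0],
    [0, -0.08, 0],
    [0, -0.1, 0],
    [0, -0.105, 0],
    [0, -0.105, 0],
    [0, -0.105, 0],
    [0, -0.105, 0],
    [0, -0.105, 0],
  ],
  jaw=87,
)

```text
time: 6.23
position: [0.5719, -0.18, 0.0201]
tool_rot: [-2.126, -1.997, -0.318]
ft_force: [0.0, -0.5, 1.1]
grip_width: 0.994
grip_force: 0.0
```

Run:
```python
from h import *
s=get_state();d=np.array([.062,.998,0]);p=np.array([.5725,-.180,.020]);print(s["position"],s["ft_force"].round(2))
for L in (.03,.07,.1):go(p+L*d,Rt(.3),s)
```

```text
[ 0.57188927 -0.1800078   0.02008061] [ 0.05 -0.45  1.09]
xyz mm [28.7  0.6  9. ] dr [-0.0027  0.0001 -0.001 ]
xyz mm [66.9  0.6 20.8] dr [-0.0027  0.0001 -0.001 ]
xyz mm [95.6  0.6 29.6] dr [-0.0027  0.0001 -0.001 ]
```

Emit:
send_rows(
  xyz=[
    [5, 0, 1.5],
    [9.5, 0, 3],
    [14, 0, 4.4],
    [18, 0, 5.6],
    [22, 0, 6.8],
    [26, 0, 8],
    [30, 0, 9.3],
    [34, 0, 10.5],
    [38, 0, 11.8],
    [42, 0.5, 13],
  ],
  dr=[
    [0, 0, 0],
    [0, 0, 0],
    [0, 0, 0],
    [0, 0, 0],
    [0, 0, 0],
    [0, 0, 0],
    [0, 0, 0],
    [0, 0, 0],
    [0, 0, 0],
    [0, 0, 0],
  ],
)

```text
time: 7.07
position: [0.5752, -0.1357, 0.0203]
tool_rot: [-2.126, -1.998, -0.318]
ft_force: [-0.1, -2.0, 0.5]
grip_width: 0.999
grip_force: 1.1
```

```bash
cat > see.py <<'E'
from h import *
s=get_state();im=get_image("wrist");C=cam("wrist",s)
print("t",round(s["time"],2),s["position"].round(4),s["ft_force"].round(1))
cv2.imwrite("pics/last.png",im[:,:,::-1])
# pin-hole dark dots on the fence
g=cv2.cvtColor(im,cv2.COLOR_RGB2GRAY);m=((g<60)*255).astype(np.uint8);m[245:]=0
n,_,st,ce=cv2.connectedComponentsWithStats(m)
for i in range(1,n):
    if 30<st[i,4]<250 and max(st[i,2:4])<18: print(ce[i].round(1),st[i,4],cast(C,ce[i],.056).round(4))
E
python3 see.py
```

```text
t 7.07 [ 0.5752 -0.1357  0.0203] [-0.1 -2.   0.5]
[122.6 176.9] 116 [ 0.5061 -0.0968  0.056 ]
[199.6 176.8] 114 [ 0.5408 -0.0989  0.056 ]
[353.7 176.7] 113 [ 0.6102 -0.1033  0.056 ]
[431.  176.7] 118 [ 0.645  -0.1054  0.056 ]
```

Contact made at 2 N, and the fence is moving squarely. Next, 90 mm in one stroke.

Emit:
send_rows(
  xyz=[
    [6, 0, 1.9],
    [14, 0, 4.3],
    [23, 0, 7.1],
    [32, 0, 9.9],
    [41, 0, 12.7],
    [50, 0, 15.5],
    [59, 0, 18.2],
    [68, 0, 21],
    [76, 0, 23.5],
    [82, 0, 25.3],
  ],
  dr=[
    [0, 0, 0],
    [0, 0, 0],
    [0, 0, 0],
    [0, 0, 0],
    [0, 0, 0],
    [0, 0, 0],
    [0, 0, 0],
    [0, 0, 0],
    [0, 0, 0],
    [0, 0, 0],
  ],
)

```text
time: 7.95
position: [0.5805, -0.0485, 0.0203]
tool_rot: [-2.124, -1.999, -0.319]
ft_force: [-0.3, -2.8, 0.4]
grip_width: 0.999
grip_force: 1.1
```

```bash
python3 see.py
```

```text
t 7.95 [ 0.5805 -0.0485  0.0203] [-0.3 -2.8  0.4]
[471.9  33.8] 41 [0.6746 0.0466 0.056 ]
[122.6 176.8] 117 [ 0.5114 -0.0097  0.056 ]
[199.7 176.8] 114 [ 0.5462 -0.0119  0.056 ]
[353.8 176.7] 111 [ 0.6156 -0.0161  0.056 ]
[431.1 176.8] 115 [ 0.6504 -0.0182  0.056 ]
```

Emit:
send_rows(
  xyz=[
    [4, 0, 1.2],
    [8, 0, 2.5],
    [12, 0, 3.7],
    [16, 0, 4.9],
    [20, 0, 6.2],
    [24, 0, 7.4],
    [27, 0, 8.4],
    [30, 0, 9.3],
    [32, 0, 9.9],
    [34, 0, 10.5],
  ],
  dr=[
    [0, 0, 0],
    [0, 0, 0],
    [0, 0, 0],
    [0, 0, 0],
    [0, 0, 0],
    [0, 0, 0],
    [0, 0, 0],
    [0, 0, 0],
    [0, 0, 0],
    [0, 0, 0],
  ],
)

```text
time: 8.83
position: [0.5825, -0.0138, 0.0201]
tool_rot: [-2.125, -1.998, -0.319]
ft_force: [0.4, -2.2, -0.1]
grip_width: 1.0
grip_force: 0.6
```

```bash
python3 see.py
```

```text
t 8.83 [ 0.5825 -0.0138  0.0201] [ 0.4 -2.2 -0.1]
[125.5 173.5] 109 [0.5149 0.0265 0.056 ]
[201.2 173.4] 108 [0.5491 0.0244 0.056 ]
[352.7 173.2] 106 [0.6172 0.0202 0.056 ]
[428.5 173.1] 108 [0.6513 0.0182 0.056 ]
```

The dot spacing shrank from 308 to 303 px, so the fence is dipping. I'll creep on.

Emit:
send_rows(
  xyz=[
    [1, 0, 0.3],
    [2, 0, 0.6],
    [3, 0, 0.9],
    [4, 0, 1.2],
    [5, 0, 1.5],
    [6, 0, 1.9],
    [7, 0, 2.2],
    [8, 0, 2.5],
    [9, 0, 2.8],
    [10, 0, 3.1],
  ],
  dr=[
    [0, 0, 0],
    [0, 0, 0],
    [0, 0, 0],
    [0, 0, 0],
    [0, 0, 0],
    [0, 0, 0],
    [0, 0, 0],
    [0, 0, 0],
    [0, 0, 0],
    [0, 0, 0],
  ],
)

```text
time: 9.72
position: [0.5834, -0.0041, 0.0204]
tool_rot: [-2.126, -1.998, -0.319]
ft_force: [-0.7, -2.5, -1.8]
grip_width: 0.999
grip_force: 0.6
```

```bash
python3 see.py
```

```text
t 9.72 [ 0.5834 -0.0041  0.0204] [-0.7 -2.5 -1.8]
[427.4 174.6] 112 [0.6517 0.0273 0.056 ]
[125.9 174.9] 108 [0.5158 0.0356 0.056 ]
[201.2 174.9] 103 [0.5498 0.0335 0.056 ]
[352.  174.7] 101 [0.6178 0.0293 0.056 ]
```

Emit:
send_rows(
  xyz=[
    [0.7, 0, 0.2],
    [1.4, 0, 0.4],
    [2.1, 0, 0.6],
    [2.8, 0, 0.9],
    [3.5, 0, 1.1],
    [4.2, 0, 1.3],
    [4.9, 0, 1.5],
    [5.6, 0, 1.7],
    [5.6, 0, 1.7],
    [5.6, 0, 1.7],
  ],
  dr=[
    [0, 0, 0],
    [0, 0, 0],
    [0, 0, 0],
    [0, 0, 0],
    [0, 0, 0],
    [0, 0, 0],
    [0, 0, 0],
    [0, 0, 0],
    [0, 0, 0],
    [0, 0, 0],
  ],
)

```text
time: 10.6
position: [0.5836, 0.0009, 0.0203]
tool_rot: [-2.127, -1.997, -0.318]
ft_force: [-1.2, -4.0, -0.5]
grip_width: 1.005
grip_force: 1.9
```

```bash
python3 see.py
```

```text
t 10.6 [0.5836 0.0009 0.0203] [-1.2 -4.  -0.5]
[453.6  48.8] 39 [0.6687 0.0893 0.056 ]
[454.  111.6] 58 [0.6664 0.0602 0.056 ]
[129.1 178.9] 104 [0.5174 0.0387 0.056 ]
[202.8 179. ] 102 [0.5507 0.0365 0.056 ]
[350.5 179.5] 107 [0.6172 0.0321 0.056 ]
[424.5 179.7] 107 [0.6504 0.0299 0.056 ]
```

The spacing is now 295 px and the end-stop force is 4 N, so the fence has dropped the full 7 mm. I'll back off and rise to look at the post.

Run:
```python
from h import *
d=np.array([.062,.998,0]);s=get_state();p=s["position"]
go(p-.02*d,Rt(.3),s);go(p-.02*d+[0,0,.1],Rt(.3),s);go((.583,.03,.20),Rt(0),s)
```

```text
xyz mm [-19.1   0.   -5.9] dr [-0.0025  0.0006 -0.0011]
xyz mm [  10.4   -0.3 -101.4] dr [-0.0025  0.0006 -0.0011]
xyz mm [  80.7   -2.9 -163.1] dr [-0.0027 -0.2994 -0.0007]
```

Emit:
send_rows(
  xyz=[
    [-5, 0, -1.5],
    [-12, 0, -4],
    [-19, 0, -6],
    [-19, 0, -6],
    [-10, 0, -35],
    [0, 0, -68],
    [10, 0, -101],
    [35, -1, -125],
    [60, -2, -145],
    [80, -3, -163],
  ],
  dr=[
    [0, 0, 0],
    [0, 0, 0],
    [0, 0, 0],
    [0, 0, 0],
    [0, 0, 0],
    [0, 0, 0],
    [0, 0, 0],
    [0, -0.1, 0],
    [0, -0.2, 0],
    [0, -0.3, 0],
  ],
  jaw=0,
)

```text
time: 11.48
position: [0.5841, 0.0299, 0.2033]
tool_rot: [2.291, 2.146, 0.001]
ft_force: [-0.1, 1.9, -0.7]
grip_width: 0.325
grip_force: 0.0
```

Emit:
send_rows(
  xyz=[
    [0, 0, 0],
    [0, 0, 0],
    [0, 0, 0],
    [0, 0, 0],
    [0, 0, 0],
    [0, 0, 0],
    [0, 0, 0],
    [0, 0, 0],
    [0, 0, 0],
    [0, 0, 0],
  ],
  dr=[
    [0, 0, 0],
    [0, 0, 0],
    [0, 0, 0],
    [0, 0, 0],
    [0, 0, 0],
    [0, 0, 0],
    [0, 0, 0],
    [0, 0, 0],
    [0, 0, 0],
    [0, 0, 0],
  ],
)

```text
time: 12.32
position: [0.5829, 0.0298, 0.1997]
tool_rot: [-2.288, -2.15, 0.003]
ft_force: [0.1, 0.6, -0.1]
grip_width: 0.004
grip_force: 0.0
```

```bash
python3 see.py
python3 - <<'E'
import numpy as np
from h import *
s=get_state();np.save("w5.npy",np.r_[s["position"],s["tool_rot"]])
E
```

```text
t 12.32 [0.5829 0.0298 0.1997] [ 0.1  0.6 -0.1]
```

View pics/last.png

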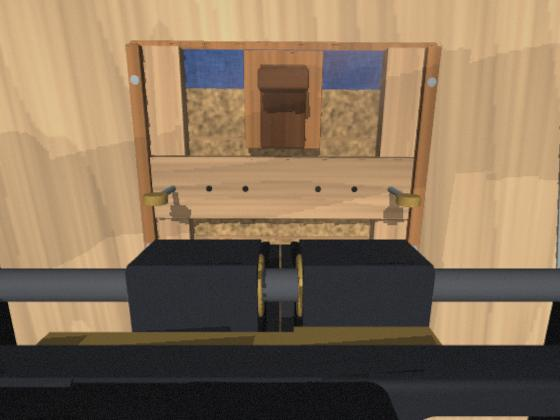

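The wrist view shows the fence lying flat between rows 156 and 219. The post top is at columns 258–309, with its far edge at row ~66, and the block spans columns 245–321.

Run:
```python
from h import *
v=np.load("w5.npy");C=cam("wrist",dict(position=v[:3],tool_rot=v[3:]))
for n,u,w,z in[("post far L",258,66,.094),("post far R",309,66,.094),("post near",283,82,.094),("block far",283,50,.05),("block near",283,150,.05),("fence far",283,156.5,.049),("fence near",283,219,.049)]:print(n,cast(C,(u,w),z).round(4))
g=cv2.cvtColor(cv2.imread("pics/last.png"),cv2.COLOR_BGR2GRAY)
print(g[45:110,270:296].mean(1).round().astype(int).tolist())
d=np.array([.062,.998,0]);
s=get_state()
```

```text
post far L [0.5724 0.1401 0.094 ]
post far R [0.6113 0.1377 0.094 ]
post near [0.5908 0.1274 0.094 ]
block far [0.5929 0.1583 0.05  ]
block near [0.5878 0.0723 0.05  ]
fence far [0.5874 0.0662 0.049 ]
fence near [0.5838 0.0053 0.049 ]
[137, 137, 137, 137, 123, 124, 132, 129, 131, 132, 132, 132, 132, 132, 132, 132, 132, 132, 132, 116, 96, 89, 83, 84, 86, 88, 88, 89, 89, 90, 89, 88, 89, 88, 89, 89, 89, 89, 88, 87, 86, 85, 77, 67, 57, 54, 53, 55, 60, 63, 62, 62, 61, 60, 60, 59, 58, 57, 57, 55, 53, 54, 51, 51, 50]
```

Run:
```python
from h import *
s=get_state();p=np.array([.5938,.166,.049])
go(p+[0,0,.15],Rt(),s);go(p,Rt(),s)
```

```text
xyz mm [136.5   2.4   0.7] dr [-0.0026 -0.0001  0.0002]
xyz mm [136.5   2.8 150.7] dr [-0.0026 -0.0001  0.0002]
```

Emit:
send_rows(
  xyz=[
    [34, 1, 0],
    [68, 1, 0],
    [103, 2, 0],
    [136.5, 2.5, 0],
    [136.5, 2.5, 30],
    [136.5, 2.5, 65],
    [136.5, 2.5, 100],
    [136.5, 2.5, 130],
    [136.5, 2.5, 150],
    [136.5, 2.5, 150],
  ],
  dr=[
    [0, 0, 0],
    [0, 0, 0],
    [0, 0, 0],
    [0, 0, 0],
    [0, 0, 0],
    [0, 0, 0],
    [0, 0, 0],
    [0, 0, 0],
    [0, 0, 0],
    [0, 0, 0],
  ],
)

```text
time: 13.2
position: [0.5895, 0.1653, 0.0446]
tool_rot: [-2.285, -2.149, 0.016]
ft_force: [-1.2, 0.1, -0.2]
grip_width: 0.004
grip_force: 0.0
```

Run:
```python
from h import *
s=get_state();print(s["position"],s["ft_force"].round(1),s["tool_rot"])
d=np.array([.062,.998,0]);p=np.array([.5938,.166,.049])
for L in(.03,.06):go(p-L*d,Rt(),s)
```

```text
[0.58951129 0.16525891 0.04461859] [-1.2  0.1 -0.2] [-2.28460271 -2.14890075  0.01620247]
xyz mm [-29.    4.2  -4.3] dr [-0.0108  0.004   0.0008]
xyz mm [-59.    4.1  -4.2] dr [-0.0108  0.004   0.0008]
```

Emit:
send_rows(
  xyz=[
    [0, 0, 0],
    [-2, 0, 0],
    [-5, 0, 0],
    [-8, 0, 0],
    [-11, 0, 0],
    [-14, 0, 0],
    [-17, 0, 0],
    [-20, 0, 0],
    [-23, 0, 0],
    [-26, 0, 0],
  ],
  dr=[
    [0, 0, 0],
    [0, 0, 0],
    [0, 0, 0],
    [0, 0, 0],
    [0, 0, 0],
    [0, 0, 0],
    [0, 0, 0],
    [0, 0, 0],
    [0, 0, 0],
    [0, 0, 0],
  ],
)

```text
time: 14.03
position: [0.5922, 0.1409, 0.0502]
tool_rot: [-2.286, -2.151, 0.001]
ft_force: [0.4, 3.3, 1.9]
grip_width: 0.004
grip_force: 1.2
```

Emit:
send_rows(
  xyz=[
    [-3, 0, 0],
    [-6, 0, 0],
    [-9, 0, 0],
    [-12, 0, 0],
    [-15, 0, 0],
    [-18, 0, 0],
    [-21, 0, 0],
    [-24, 0, 0],
    [-26, 0, 0],
    [-28, 0, 0],
  ],
  dr=[
    [0, 0, 0],
    [0, 0, 0],
    [0, 0, 0],
    [0, 0, 0],
    [0, 0, 0],
    [0, 0, 0],
    [0, 0, 0],
    [0, 0, 0],
    [0, 0, 0],
    [0, 0, 0],
  ],
)

```text
time: 14.87
position: [0.59, 0.1119, 0.0497]
tool_rot: [-2.288, -2.15, 0.003]
ft_force: [1.0, 2.7, 2.1]
grip_width: 0.005
grip_force: 1.1
```

Emit:
send_rows(
  xyz=[
    [-0.8, 0, 0],
    [-1.6, 0, 0],
    [-2.4, 0, 0],
    [-3.2, 0, 0],
    [-4, 0, 0],
    [-4.8, 0, 0],
    [-5.6, 0, 0],
    [-6.4, 0, 0],
    [-7, 0, 0],
    [-7, 0, 0],
  ],
  dr=[
    [0, 0, 0],
    [0, 0, 0],
    [0, 0, 0],
    [0, 0, 0],
    [0, 0, 0],
    [0, 0, 0],
    [0, 0, 0],
    [0, 0, 0],
    [0, 0, 0],
    [0, 0, 0],
  ],
)

```text
time: 15.7
position: [0.5899, 0.1105, 0.0499]
tool_rot: [-2.282, -2.152, -0.005]
ft_force: [1.6, 10.6, -0.4]
grip_width: 0.004
grip_force: 5.2
```

Firm stop at 10.6 N after about 39 mm. I'll retreat and look.

Emit:
send_rows(
  xyz=[
    [3, 0, 0],
    [9, 0, 0],
    [17, 0, 0],
    [23, 0, 0],
    [23, 0, -15],
    [23, 0, -45],
    [23, 0, -80],
    [0, 0, -110],
    [-35, 0, -135],
    [-70, 0, -150],
  ],
  dr=[
    [0, 0, 0],
    [0, 0, 0],
    [0, 0, 0],
    [0, 0, 0],
    [0, 0, 0],
    [0, 0, 0],
    [0, 0, 0],
    [0, 0, 0],
    [0, 0, 0],
    [0, 0, 0],
  ],
)

```text
time: 16.53
position: [0.5868, 0.0357, 0.2026]
tool_rot: [2.285, 2.156, 0.001]
ft_force: [0.9, -1.5, 0.5]
grip_width: 0.005
grip_force: 0.0
```

Emit:
send_rows(
  xyz=[
    [-3, 0, 0],
    [-6, 0, 0],
    [-8, 0, 0],
    [-8, 0, 0],
    [-8, 0, 0],
    [-8, 0, 0],
    [-8, 0, 0],
    [-8, 0, 0],
    [-8, 0, 0],
    [-8, 0, 0],
  ],
  dr=[
    [0, 0, 0],
    [0, 0, 0],
    [0, 0, 0],
    [0, 0, 0],
    [0, 0, 0],
    [0, 0, 0],
    [0, 0, 0],
    [0, 0, 0],
    [0, 0, 0],
    [0, 0, 0],
  ],
)

```text
time: 17.37
position: [0.5853, 0.0276, 0.1997]
tool_rot: [-2.287, -2.151, 0.003]
ft_force: [0.2, 0.1, 0.8]
grip_width: 0.003
grip_force: 0.0
```

```bash
python3 see.py
```

```text
t 17.37 [0.5853 0.0276 0.1997] [0.2 0.1 0.8]
```

View pics/last.png

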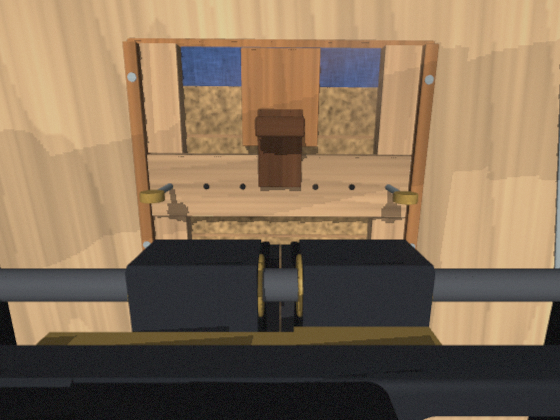

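The tongue now lies over the fence, with its tip at row 188 against the fence edge at row 154. A quick check of the overlap, then I hand in.

Run:
```python
from h import *
C=cam("wrist",get_state())
a=cast(C,(280,188),.0555);b=cast(C,(280,154.5),.049);c=cast(C,(280,216.5),.049);f=cast(C,(280,116),.094);f2=cast(C,(280,146),.05)
print("overlap",b[1]-a[1],"fence len",b[1]-c[1],"fence ctr to block face",f2[1]-(b[1]+c[1])/2,"tongue tip beyond block",f2[1]-a[1])
if .022<b[1]-a[1]: print(close_job())
```

```text
overlap 0.030654918536706828 fence len 0.060186557228144394 fence ctr to block face 0.03800300112413428 tongue tip beyond block 0.03856464104676891
the job is handed in; nothing more can be done
None
```

The job is handed in: the fence is seated flat in both notches, the bolt is pushed to its stop with its tongue about 30 mm over the fence, and the hand is clear; the judge's result was not shown.

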